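# Ease the stuck lid off an ink-stone case with a wedge

### The job

The lid of the ink-stone case has stuck. Using the wooden wedge, gently work it open from its two ends in turn until both ends stand about 7 mm above their shut position and the lid is level again, never letting one end get more than about 4 mm ahead of the other and never touching the lid with the hand. Then lay the wedge back flat on the green tool mat and leave everything else on the desk alone.

Things in the scene. Friction and masses are not known exactly. Their poses are not given: they have to be found in the camera images.
- stand: Fixed wooden stand, 138 mm (x) by 208 mm (y), 30 mm high; origin at the centre of its underside, y along its length. The dark ink-stone case rises out of it, 120 by 190 mm, centred on it, 'left' = +y end, 'right' = -y end. Its flat top is a ledge at both ends, |y| = 75 to 95 mm, 45 to 60 mm above the stand's origin: this differs each time and is not told. Both ledges are equally high and firm.
- lift_left (a joint): Rise of the lid's left end, in rad about the right end: 0.15 m x value (0.02 = 3 mm). 0 = shut, hard stop at 0.066; starts at 0 to 0.008. Stiff press fit: an end needs about 6 N of lift to move, moves without the other, and stays where left. The lid splits once the ends differ by more than 5 to 6 mm (0.033 to 0.039 rad).
- lift_right (a joint): The same for the lid's right end, about the left end. The lid sits on the case: 110 (x) by 150 (y) mm, 26.5 mm thick, ends at y = +75 and -75 mm of the stand. Under each end is a seam over its full width, 3.5 mm high above the ledge when shut, 35 mm deep; the wedge goes in along y, sliding on the ledge. The long sides have no usable seam.
- wedge: Loose pale wooden double-ended wedge, about 70 g, 150 mm long (y), 26 mm wide (x), either end serves; origin at the centre of its flat sole, z up. Each tip is 2 mm thick at y = 75 mm and slopes up to 14 mm at y = 35 mm (0.3 mm per mm). Mid grip block 26 (x) by 32 (y) by 36 mm high, pinched across x. More than 45 N between wedge and lid dents the lid.
- toolmat: Green tool mat fixed on the desk, 130 mm (x) by 200 mm (y), 4 mm thick; origin at the centre of its underside. The wedge starts on it. It lies left or right of the stand, the phone on the other side.
- phone: Mobile phone lying flat, 75 x 155 x 9 mm; leave alone. Origin at the centre of its underside.
- stapler: Black stapler, 40 x 150 mm, 65 mm high, beyond the case; leave alone. Origin at the centre of its underside.
- paperweight: Brass bar paperweight, 30 x 160 x 14 mm with a small knob, 26 mm high in all, beyond the case; leave alone. Origin at the centre of its underside.
Not all that is in view belongs to the job. There is more than one size of the toolmat; the one meant has the size given above.

How it is judged:
By the outcome, as a careful person would: the job done as asked, in the order asked, and still so for the second after the job is handed in, with the robot touching nothing.
It also fails if it takes over 72 s, if anything falls off the work surface, if the arm or the gripper's body presses on something with over 40 N, if the wrist force passes 120 N, or if a joint passes its speed limit or range.

### The arm

A 7-joint arm with a two-finger parallel gripper is mounted at the origin on the work surface. World frame = base frame: x ahead of the robot, y to its left, z up, the work surface at z = 0. Lengths are in mm, angles in rad, forces in N, time in s.
With the tool pointing down it reaches from about 400 to 900 mm from the base axis. Payload 5.6 kg.
Tool frame: the origin (TCP) lies midway between the tips of the shut fingers; the grasp point (between the pads) lies 19 mm behind it; x points along the fingers, y is the direction in which the jaws open and shut, and the axes are right-handed (so a half turn about x gives the same grasp; the last joint's range is limited). The gripper opens to 92 mm and grips with 3 to 60 N. Pads are 20 mm wide; open, the fingers measure 128 mm over their backs; the gripper's body (75 mm by 189 mm) begins 69 mm behind the grasp point.
Start: joints at [-1.327, 0.468, -0.012, 1.603, 0.006, 1.071, -0.056], TCP at [183.917, 623.445, 193.192] pointing down, gripper open.
Joint ranges: [-2.53, 2.53], [-0.31, 2.02], [-1.57, 1.55], [0.28, 2.44], [-1.29, 4.43], [0.15, 1.84], [-2.92, 2.92]. Speed limits (rad/s): [2.57, 2.57, 3.14, 3.14, 3.14, 3.14, 3.14].

### API

Orientations are given as a rotation vector (axis times angle).
In Python, from cell import robot, grip, kin, viewer gives the robot as it stands. Calls block until the motion is done:
- robot.movep(position, orientation): joint-space move of the TCP to a pose.
- robot.servo_line(position, feed=150, rotation=None): straight line of the TCP; rotation=None keeps the orientation; feed is the mean speed in mm/s.
- robot.goto_joints(angles): joint-space move.
- grip(opening, newtons=None): opening from 0.0 (shut) to 1.0 (fully open); newtons is the grip in N (None keeps the last); returns when the fingers have stopped.
- robot.hold(seconds).
- kin.ik(position, orientation): joint angles nearest the present ones, or None.
- robot.observe(): the state.
- viewer.read_camera(name): name is "side" or "top"; returns the picture (420x560x3 uint8, red, green, blue); there is no depth.
- viewer.camera_info(name): a dict with "camera_matrix" (3x3 intrinsics, pixels), "k1" (the pictures are not rectified: a ray, as slopes to the right and down, at radius r is drawn at 1 + k1 r^2 times it, then the intrinsics apply), "R" (3x3) and "t" (3): a world point X has camera coordinates R X + t. Camera axes: x right, y down, z forward; pixel columns grow to the right and rows downward; lengths in mm; the calibration is good to about 2 mm. A picture is of the moment at which its call begins. camera_info takes no time and is no camera call.
A pose or a line that the arm cannot do raises robot.IKError and nothing moves.
- robot.job_done(): hands the job in, once; it reports no verdict.
Trained networks look in the newest picture that a camera, given by its name, has taken for a name from the list of things; names that differ only in an ending like _2 or _b are one class to them, and where a whole thing is asked for, a point or a joint stands for the part that bears it (a point fixed in the world has none). Each returns a list of dicts, best first, with "confidence" (0 to 1); they miss things now and then, are a little off and sometimes report something else, mostly with a low value. They report only what shows in the picture. A call takes as long as a camera call. They do not tell look-alikes from the thing itself.
- viewer.silhouettes(name, camera): "mask" (420x560 bool, what is visible of it).
- viewer.pinpoint(name, camera): "at" ([x, y, z] in mm, in the coordinates of the camera as it stood for that picture, good to about 4 mm: a listed point, or the origin of a listed thing).
The state is a dict: "t": time; "joints": joint angles; "joint_velocities": joint speeds; "joint_torque": joint torques, N m; "tcp_pos": TCP position; "tcp_rot": TCP orientation; "contact_force": force on the tool from outside, world axes, zero at the start; "wrist_torque": the same for the moment, N m; "grip_width": opening from 0.0 (shut) to 1.0 (fully open).
Only numpy, scipy, OpenCV 4.12 (cv2) and the standard library are available. Lean on these libraries where they do the work, as an engineer would, in place of code of your own. Each camera call takes 0.05 s, during which the arm holds its last target.

## Working session

There is one attempt and no reset: what is moved stays moved. The work goes in short steps, each a Python script; the robot and the scene stay as the last script left them, time stands still between calls to the robot, and variables do not carry over. Pictures are saved under pics/ and viewed, and the job is handed in when it is done.

```bash
ls; mkdir -p pics; python3 - <<'E'
from cell import robot, grip, kin, viewer
import cv2
for c in("side","top"):
    im=viewer.read_camera(c); cv2.imwrite(f"pics/{c}0.png",im[:,:,::-1])
    i=viewer.camera_info(c); print(c,i)
    for n in ("stand","lift_left","wedge","toolmat","phone"):
        for d in viewer.pinpoint(n,c):
            import numpy as np
            R=np.array(i["R"]);t=np.array(i["t"])
            print(n,d["confidence"],np.round(R.T@(np.array(d["at"])-t),1))
s=robot.observe();print(s)
E
```

```text
pics
side {'camera_matrix': array([[499.4141473 ,   0.        , 274.38058525],
       [  0.        , 499.4141473 , 205.17260701],
       [  0.        ,   0.        ,   1.        ]]), 'k1': -0.1017426811214545, 'R': array([[ 0.83035911, -0.556947  , -0.01771404],
       [-0.33692966, -0.47650489, -0.81204772],
       [ 0.44382672,  0.6802596 , -0.58332214]]), 't': array([-391.33222274,  222.42221583, 1192.00614434])}Traceback (most recent call last):
  File "<stdin>", line 7, in <module>
ValueError: it knows: paperweight, phone, stand, stapler, toolmat, wedge
```

```bash
python3 - <<'E'
from cell import robot, grip, kin, viewer
import cv2, numpy as np
for c in("side","top"):
    im=viewer.read_camera(c); cv2.imwrite(f"pics/{c}0.png",im[:,:,::-1])
    i=viewer.camera_info(c)
    if c=="top":print(c,i)
    R=np.array(i["R"]);t=np.array(i["t"])
    for n in ("stand","wedge","toolmat","phone","stapler","paperweight"):
        for d in viewer.pinpoint(n,c):
            print(n,d["confidence"],np.round(R.T@(np.array(d["at"])-t),1))
s=robot.observe();print(s)
E
```

```text
stand 0.97 [528.   -3.4  -3.4]
stand 0.52 [ 735.5 -180.7    1.4]
toolmat 0.74 [228.3 300.7   2.5]
toolmat 0.6 [4.355e+02 3.136e+02 4.000e-01]
phone 0.92 [ 476.5 -314.7   -1.3]
stapler 0.71 [ 7.310e+02  1.359e+02 -7.000e-01]
paperweight 0.62 [ 737.9 -179.9   -3.5]
top {'camera_matrix': array([[431.02204189,   0.        , 275.35151626],
       [  0.        , 431.02204189, 211.85637   ],
       [  0.        ,   0.        ,   1.        ]]), 'k1': -0.12804959617486708, 'R': array([[ 0.00894573, -0.99995696,  0.00245854],
       [-0.99942756, -0.00902116, -0.03260616],
       [ 0.03262694, -0.00216545, -0.99946525]]), 't': array([ -10.71033995,  468.44343496, 1179.63660908])}
stand 0.79 [ 5.246e+02 -2.200e+00 -1.000e-01]
wedge 0.6 [433.5 326.8   3. ]
toolmat 0.93 [434.9 316.3  -1.8]
toolmat 0.58 [228.2 303.6  -2.5]
phone 0.57 [ 479.  -309.8   -1.1]
stapler 0.6 [7.356e+02 1.389e+02 5.000e-01]
stapler 0.6 [523.3   1.2   2.4]
paperweight 0.9 [ 739.5 -179.6    0.8]
{'t': 0.8, 'joints': array([-1.32699264,  0.46746428, -0.01159881,  1.60270983,  0.00600489,
        1.07140722, -0.05625224]), 'joint_velocities': array([-0.00037472, -0.00033891,  0.00063445,  0.00045271, -0.00091755,
       -0.00135854,  0.00129847]), 'joint_torque': array([ 4.31599774e-04, -5.20343828e+01, -1.22833604e-02, -2.44041127e+01,
       -5.67054260e-02,  1.11183702e-02,  2.73376321e-05]), 'tcp_pos': array([183.9230716 , 623.43952368, 193.21148217]), 'tcp_rot': array([ 0.22516441,  1.55899734, -0.22509867]), 'contact_force': array([-0.10639892, -0.12119653, -0.24786925]), 'wrist_torque': array([-0.03629051, -0.00742871, -0.03043473]), 'grip_width': 0.9983461052538342}
```

View pics/side0.png

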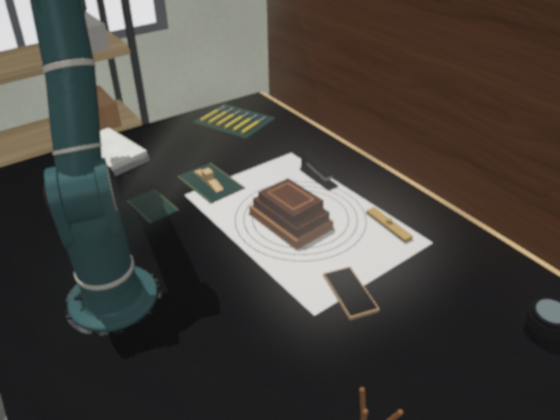

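View pics/top0.png

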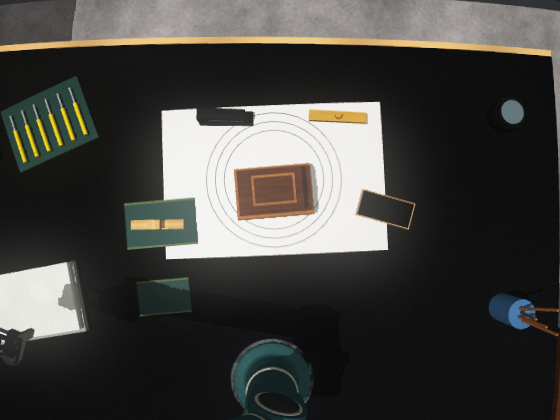

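```bash
python3 - <<'E'
from cell import robot, grip, kin, viewer
import cv2, numpy as np
out={}
for c in("side","top"):
    im=viewer.read_camera(c); out[c]=im
    for n in ("stand","wedge","toolmat"):
        for k,d in enumerate(viewer.silhouettes(n,c)):
            m=d["mask"]; ys,xs=np.where(m); print(c,n,k,d["confidence"],m.sum(),xs.min(),xs.max(),ys.min(),ys.max())
            out[f"{c}_{n}_{k}"]=m
np.savez("m0.npz",**out)
a=out["side"][140:260,160:360];b=out["top"][150:260,110:330]
for nm,x in(("a",a),("b",b)):
    x=x.copy()
    cv2.imwrite(f"pics/crop_{nm}.png",cv2.resize(x[:,:,::-1],None,fx=3.6,fy=3.6,interpolation=cv2.INTER_CUBIC))
E
```

```text
side stand 0 0.9 3756 248 333 179 249
side wedge 0 0.79 287 195 221 169 191
side toolmat 0 0.85 1025 179 242 163 202
side toolmat 1 0.85 926 128 177 190 222
top stand 0 0.79 4002 233 313 163 219
top stand 1 0.5 2925 123 197 197 249
top wedge 0 0.56 512 131 183 219 229
top toolmat 0 0.78 2716 124 197 197 249
top toolmat 1 0.7 1808 136 191 278 315
top toolmat 2 0.39 2447 244 303 165 212
```

View pics/crop_a.png

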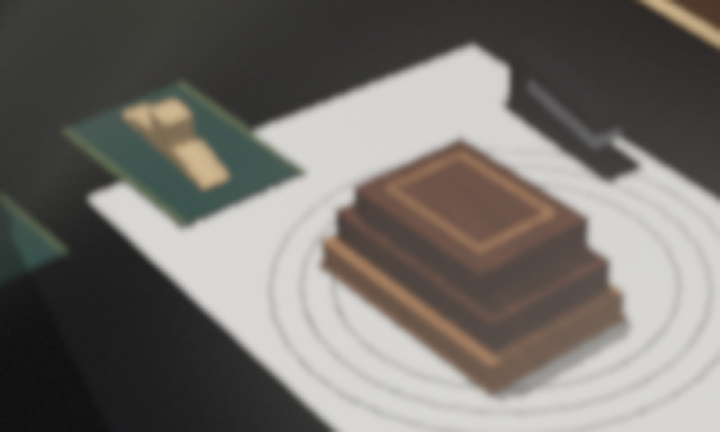

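View pics/crop_b.png

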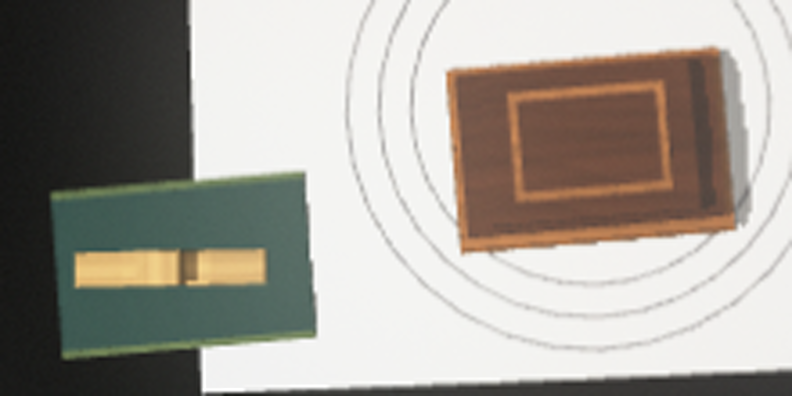

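```bash
cat > fit.py <<'E'
import numpy as np, cv2
from scipy.optimize import minimize
from cell import viewer
CI={c:viewer.camera_info(c) for c in("side","top")}
def proj(X,c):
    i=CI[c];P=np.asarray(X)@np.array(i["R"]).T+np.array(i["t"])
    s=P[:,:2]/P[:,2:];s=s*(1+i["k1"]*(s**2).sum(1,keepdims=True))
    K=np.array(i["camera_matrix"]);return s@K[:2,:2].T+K[:2,2]
def box(cx,cy,sx,sy,z0,z1):
    return np.array([[cx+a*sx/2,cy+b*sy/2,z] for a in(-1,1) for b in(-1,1) for z in(z0,z1)])
S=8
def render(parts,pose,c,roi):
    x,y,th=pose[:3];R=np.array([[np.cos(th),-np.sin(th)],[np.sin(th),np.cos(th)]])
    x0,y0,x1,y1=roi;im=np.zeros(((y1-y0)*4,(x1-x0)*4),np.uint8)
    for p in parts:
        q=p.copy();q[:,:2]=q[:,:2]@R.T+[x,y]
        uv=(proj(q,c)+0.5-[x0,y0])*4-0.5
        h=cv2.convexHull((uv*16).round().astype(np.int32));cv2.fillConvexPoly(im,h,255,shift=4)
    return cv2.resize(im,(x1-x0,y1-y0),interpolation=cv2.INTER_AREA)/255.
def fit(partsf,masks,p0,step):
    rois={}
    for c,m in masks.items():
        ys,xs=np.where(m);rois[c]=(xs.min()-8,ys.min()-8,xs.max()+9,ys.max()+9)
    def cost(p):
        e=0
        for c,m in masks.items():
            r=rois[c];e+=((render(partsf(p),p,c,r)-m[r[1]:r[3],r[0]:r[2]])**2).sum()
        return e
    p0=np.array(p0,float);best=None
    sim=np.vstack([p0]+[p0+np.eye(len(p0))[k]*step[k] for k in range(len(p0))])
    for _ in range(3):
        r=minimize(cost,p0 if best is None else best,method="Nelder-Mead",options=dict(initial_simplex=sim,xatol=.01,fatol=.1,maxiter=600))
        best=r.x;sim=np.vstack([best]+[best+np.eye(len(p0))[k]*step[k]*.5 for k in range(len(p0))])
    return best,r.fun
def standp(p):
    h=p[3] if len(p)>3 else 52
    return [box(0,0,138,208,0,30),box(0,0,120,190,30,h),box(0,0,110,150,h,h+30)]
def wedgep(p,z=4):
    def ramp(s): return np.array([[a*13,s*yy,z+zz] for a in(-1,1) for yy,zz in((75,0),(75,2),(35,14),(0,14),(0,0))])
    return [ramp(1),ramp(-1),box(0,0,26,32,z,z+36)]
def matp(p): return [box(0,0,130,200,0,4)]
E
cat > f1.py <<'E'
from fit import *
d=np.load("m0.npz")
def go(n,f,p0,st,kt=0,ks=0):
    mm={"top":d[f"top_{n}_{kt}"],"side":d[f"side_{n}_{ks}"]}
    for sub in(("top","side"),("top",),("side",)):
        if len(p0)>3 and len(sub)<2: continue
        b,e=fit(f,{c:mm[c] for c in sub},p0,st);print(n,sub,np.round(b,3),e)
go("stand",standp,[527,-2,.07,52],[8,8,.1,6])
go("stand",standp,[527,-2,.07],[8,8,.1])
go("wedge",wedgep,[434,320,0.],[8,8,.1])
go("toolmat",matp,[435,315,.05],[8,8,.1])
E
python3 f1.py
```

```text
stand ('top', 'side') [ 5.2461e+02 -1.5490e+00  9.3000e-02  5.7574e+01] 131.82872741253365
stand ('top', 'side') [ 5.246e+02 -8.490e-01  8.700e-02] 231.83289504036907
stand ('top',) [ 5.24878e+02 -6.65000e-01  9.00000e-02] 79.80524413687041
stand ('side',) [ 5.24839e+02 -7.48000e-01  9.20000e-02] 150.91687812379854
wedge ('top', 'side') [4.32412e+02 3.24283e+02 2.10000e-02] 62.25188773548635
wedge ('top',) [4.32305e+02 3.24445e+02 3.40000e-02] 32.196924259900044
wedge ('side',) [4.30524e+02 3.23170e+02 6.00000e-03] 21.434232987312573
toolmat ('top', 'side') [4.34785e+02 3.15099e+02 1.02000e-01] 1020.6923183391004
toolmat ('top',) [4.35102e+02 3.14967e+02 1.03000e-01] 607.5552787389465
toolmat ('side',) [4.33774e+02 3.14240e+02 9.10000e-02] 411.7891272587466
```

```bash
cat > h.py <<'E'
import numpy as np
from scipy.spatial.transform import Rotation as Ro
from cell import robot, grip, kin, viewer
C=np.array([524.6,-1.5]);TH=0.092
def rot(th,s=1):
    x=np.array([0,0,-1.]);y=s*np.array([np.cos(th),np.sin(th),0]);z=np.cross(x,y)
    return Ro.from_matrix(np.column_stack([x,y,z])).as_rotvec()
def st(px,py,z):  # stand frame -> world
    c,s=np.cos(TH),np.sin(TH);return np.array([C[0]+c*px-s*py,C[1]+s*px+c*py,z])
def inst(p):
    c,s=np.cos(TH),np.sin(TH);d=np.asarray(p)[:2]-C;return np.array([c*d[0]+s*d[1],-s*d[0]+c*d[1],p[2]])
def fst(f):
    c,s=np.cos(TH),np.sin(TH);return np.array([c*f[0]+s*f[1],-s*f[0]+c*f[1],f[2]])
def show(tag=""):
    o=robot.observe();print(tag,"t%.2f"%o["t"],"st",np.round(inst(o["tcp_pos"]),2),"F",np.round(fst(o["contact_force"]),2),"M",np.round(o["wrist_torque"],2),"g%.3f"%o["grip_width"]);return o
E
python3 - <<'E'
from h import *
o=robot.observe();print(Ro.from_rotvec(o["tcp_rot"]).as_matrix().round(2))
for s in(1,-1):
  for p in([432.4,324.3,9],st(0,170,80),st(0,-170,80)): print(s,np.round(kin.ik(list(p),rot(TH if p[2]>50 else .02,s)),2))
E
```

```text
[[ 0.    0.28  0.96]
 [ 0.    0.96 -0.28]
 [-1.    0.    0.  ]]
1 [-0.93  0.56  0.29  2.01 -0.27  0.61 -0.45]
1 [-0.74  0.45  0.45  2.   -0.28  0.75 -0.03]
1 [-0.44  0.64  0.93  1.94 -0.66  0.9   0.92]
-1 [-0.48  0.57 -0.29  1.97  0.26  0.63  2.23]
-1 [-0.24  0.44 -0.18  1.96  0.11  0.75  2.76]
-1 [-0.63  0.94  1.34  1.95 -1.03  1.17 -1.92]
```

```bash
python3 - <<'E'
from h import *
r=rot(.02)
robot.movep([432.4,324.3,70],r);show("above")
import cv2
im=viewer.read_camera("side");cv2.imwrite("pics/g1.png",cv2.resize(im[120:260,120:360,::-1],None,fx=3,fy=3))
robot.servo_line([432.4,324.3,9.5],feed=100);show("down")
grip(0.0,55);show("grip")
robot.servo_line([432.4,324.3,60],feed=120);show("up")
E
```

```text
above t2.71 st [-62.23 334.9   70.31] F [-0.48  0.13  0.18] M [-0.03  0.09  0.02] g0.997
down t3.52 st [-61.52 333.07   9.73] F [ 0.94  0.61 -0.23] M [-0.07  0.08 -0.02] g0.998
grip t4.53 st [-61.96 332.88   9.48] F [-0.69 -0.76  0.5 ] M [-0.08  0.15  0.01] g0.276
up t5.11 st [-62.18 332.91  59.87] F [-0.69 -0.23 -0.82] M [-0.08  0.05 -0.01] g0.276
```

View pics/g1.png

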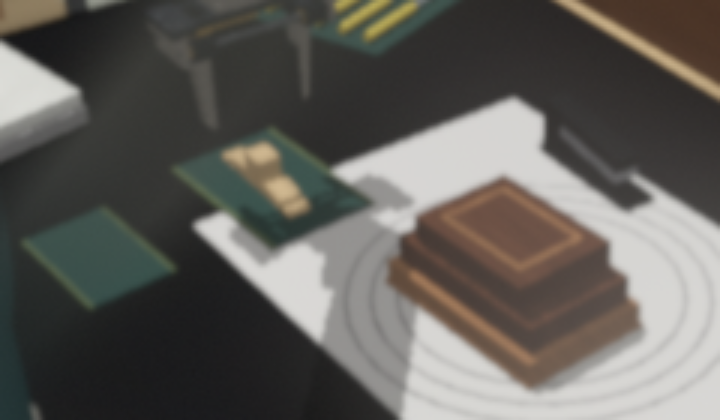

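```bash
cat >> h.py <<'E'
def guard(axis,sign,start,end,step,thr,px=0,fixed=None,feed=15,base=None):
    """step along stand axis ('y' or 'z') until the force along it opposes by thr"""
    k={"y":1,"z":2}[axis]
    if base is None: base=np.mean([fst(robot.observe()["contact_force"]) for _ in range(3)],0)
    v=start;log=[]
    while (end-v)*sign>1e-6:
        v+=sign*min(step,abs(end-v))
        p=st(px,v,fixed) if k==1 else st(px,fixed,v)
        robot.servo_line(list(p),feed=feed)
        o=robot.observe();f=fst(o["contact_force"])-base;a=inst(o["tcp_pos"])
        log.append((o["t"],v,a[1],a[2],*f))
        if -sign*f[k]>thr: break
    return v,log
def pl(log,n=None):
    for l in (log if n is None else log[-n:]): print(" ".join("%.2f"%x for x in l))
E
python3 - <<'E'
from h import *
r=rot(TH)
robot.movep(list(st(0,200,60)),r);show()
robot.servo_line(list(st(0,195,21)),feed=100);show()
robot.servo_line(list(st(0,184,21)),feed=60);show()
v,l=guard("y",-1,184,172,.7,4,fixed=21)
pl(l);robot.servo_line(list(st(0,v+4,21)),feed=60);show()
E
```

```text
t5.75 st [ -0.59 199.63  59.11] F [-0.22  0.01 -0.8 ] M [-0.03  0.07 -0.01] g0.278
 t6.29 st [ -0.21 195.63  20.79] F [ 0.34 -0.33 -0.41] M [-0.05  0.04 -0.02] g0.276
 t6.62 st [  0.39 183.36  21.52] F [-0.02  0.47 -1.96] M [-0.07  0.03  0.04] g0.275
6.88 183.30 183.43 21.10 -0.32 -0.56 1.36
7.12 182.60 182.60 20.97 0.17 -0.27 1.36
7.38 181.90 181.85 21.00 0.58 0.26 1.04
7.62 181.20 181.13 21.01 -0.37 -0.27 1.56
7.88 180.50 180.46 21.03 -1.09 -0.25 1.94
8.12 179.80 179.90 21.03 -0.33 -0.55 1.26
8.38 179.10 179.75 21.12 0.37 1.96 2.90
8.62 178.40 179.69 21.26 -0.26 4.45 1.99
 t8.88 st [-1.6000e-01  1.8162e+02  2.0770e+01] F [ 0.9  -0.49 -0.84] M [-0.08  0.04  0.05] g0.273
```

```bash
python3 - <<'E'
from h import *
robot.servo_line(list(st(0,178.8+8,70)),feed=150)
robot.servo_line(list(st(0,157.8,70)),feed=100);robot.hold(.1);show()
v,l=guard("z",-1,70,49,1.0,2.0,fixed=157.8,feed=20)
pl(l,7);show()
E
```

```text
t9.89 st [-1.5000e-01  1.5829e+02  6.9710e+01] F [0.68 0.1  0.43] M [-0.09  0.04 -0.09] g0.272
10.14 69.00 158.23 68.89 -0.45 0.04 -0.72
10.39 68.00 157.88 67.94 -0.78 0.13 -0.27
10.64 67.00 157.77 66.97 -0.74 0.22 -0.30
10.89 66.00 157.80 65.94 -0.62 1.07 -1.77
11.14 65.00 157.78 64.96 -0.54 -0.36 -1.31
11.39 64.00 157.90 64.14 -0.82 0.69 0.21
11.64 63.00 158.26 63.33 -1.51 2.17 4.21
 t11.64 st [  0.22 158.26  63.33] F [-0.84  2.27  4.64] M [ 0.12  0.26 -0.02] g0.277
```

```bash
cat >> h.py <<'E'
def insert(side,z,start,target,step=1.0,fmax=25,feed=15):
    """side +1 left / -1 right; y given as side*y, decreasing inwards; stops on actual"""
    base=np.mean([fst(robot.observe()["contact_force"]) for _ in range(3)],0)
    v=start;log=[]
    while v>target-9:
        v-=step
        robot.servo_line(list(st(0,side*v,z)),feed=feed)
        o=robot.observe();f=fst(o["contact_force"]);a=inst(o["tcp_pos"])
        log.append((o["t"],v,side*a[1],a[2],f[0],side*f[1],f[2],*o["wrist_torque"]))
        if side*a[1]<=target+.15 or abs(f[1])>fmax or abs(f[2])>20: break
    pl(log);return v
E
python3 - <<'E'
from h import *
robot.servo_line(list(st(0,157.8,63.9)),feed=30);robot.hold(.1);show()
robot.servo_line(list(st(0,149,63.9)),feed=40);show()
v=insert(1,63.9,149,135.2);robot.hold(.1);show(v)
E
```

```text
t11.99 st [1.2000e-01 1.5791e+02 6.3910e+01] F [0.36 1.09 1.59] M [0.14 0.02 0.02] g0.274
 t12.36 st [8.0000e-02 1.4782e+02 6.3860e+01] F [ 0.46 -0.41  0.74] M [-0.37 -0.15  0.04] g0.273
12.61 148.00 147.76 63.89 0.41 -0.34 1.62 -0.22 -0.06 0.01
12.86 147.00 147.38 63.96 -0.91 1.20 3.44 0.25 0.05 -0.04
13.11 146.00 146.60 64.02 -0.15 3.16 2.92 0.64 0.18 0.02
13.36 145.00 145.93 64.10 -1.29 4.86 4.25 1.01 0.24 0.05
13.61 144.00 145.52 64.19 -1.04 6.27 5.56 1.31 0.27 0.03
13.86 143.00 145.22 64.30 -0.18 7.75 4.79 1.62 0.40 -0.03
14.11 142.00 144.94 64.37 -0.99 8.65 4.93 1.95 0.43 -0.00
14.36 141.00 144.69 64.49 -0.89 10.76 6.19 2.34 0.45 0.01
14.61 140.00 144.40 64.58 -2.61 13.51 6.25 2.69 0.48 -0.02
14.86 139.00 144.17 64.64 -1.81 13.60 7.27 3.09 0.57 -0.05
15.11 138.00 143.54 64.70 -2.25 14.99 5.71 3.27 0.63 -0.01
15.36 137.00 142.58 64.72 -1.88 13.85 6.88 3.27 0.52 -0.01
15.61 136.00 141.50 64.71 -0.43 14.50 6.32 3.27 0.46 0.01
15.86 135.00 140.44 64.70 -1.02 13.85 6.35 3.22 0.42 0.01
16.11 134.00 139.39 64.72 -0.53 14.85 5.95 3.23 0.41 0.01
16.36 133.00 138.35 64.70 -1.11 14.08 5.25 3.17 0.34 0.03
16.61 132.00 137.33 64.68 -0.28 13.21 5.57 3.12 0.37 0.02
16.86 131.00 136.31 64.68 -0.59 13.85 5.93 3.16 0.40 0.04
17.11 130.00 136.07 64.74 -0.35 15.73 5.81 3.56 0.42 -0.06
17.36 129.00 135.98 64.85 -1.69 17.50 6.63 4.01 0.53 0.01
17.61 128.00 135.82 64.96 -1.65 19.76 7.04 4.44 0.57 -0.02
17.86 127.00 135.63 65.02 -1.25 21.05 7.74 4.78 0.68 -0.03
18.11 126.00 131.28 64.61 -0.91 13.00 5.20 3.06 0.31 0.04
126.0 t18.21 st [  0.72 131.25  64.63] F [-0.71 13.68  6.44] M [ 3.16  0.33 -0.01] g0.276
```

```bash
cat > look.py <<'E'
import sys,cv2
from h import *
n=sys.argv[1]
for c,(a,b,x0,x1) in{"side":(165,260,200,350),"top":(140,240,150,330)}.items():
    im=viewer.read_camera(c);cv2.imwrite(f"pics/{n}_{c}_full.png",im[:,:,::-1])
    cv2.imwrite(f"pics/{n}_{c}.png",cv2.resize(im[a:b,x0:x1,::-1],None,fx=4.4,fy=4.4,interpolation=cv2.INTER_CUBIC))
E
python3 look.py i1
```

```text
(no output)
```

View pics/i1_side.png

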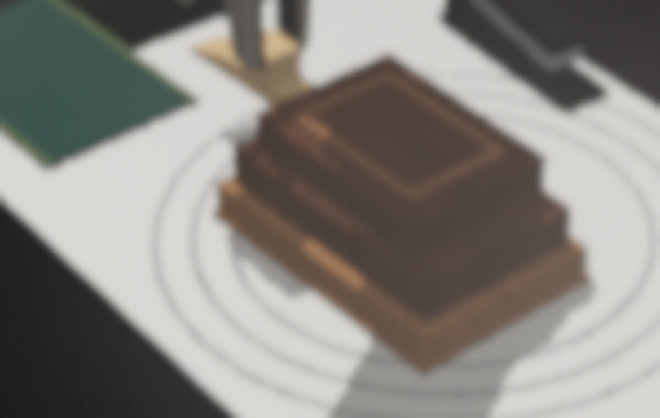

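View pics/i1_top.png

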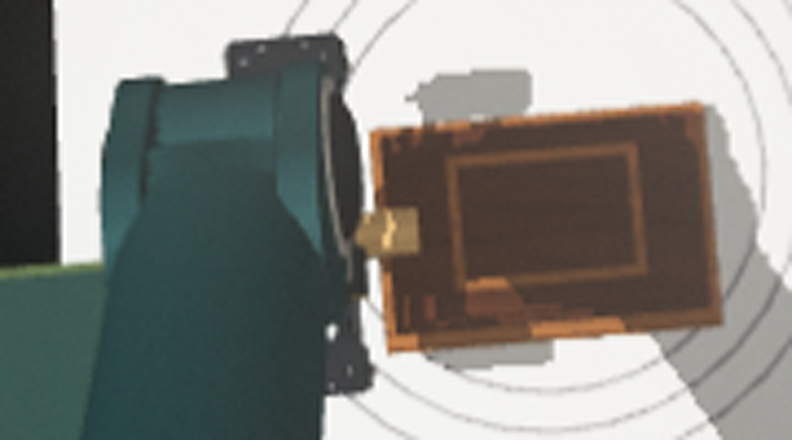

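```bash
cat >> h.py <<'E'
def tilt():
    R=Ro.from_rotvec(robot.observe()["tcp_rot"]).as_matrix();x=R[:,0];f=fst(x);return np.round([f[0],f[1]],4),round(np.arctan2(R[1,1],R[0,1]),4)
E
python3 - <<'E'
from h import *
print(tilt())
robot.servo_line(list(st(0,160,63.9)),feed=60);robot.hold(.1);show();print(tilt())
robot.servo_line(list(st(0,185,80)),feed=150)
import cv2
for c in("side","top"):
    im=viewer.read_camera(c); cv2.imwrite(f"pics/o1_{c}.png",im[:,:,::-1])
np.savez("m1.npz",**{c+"_wedge":d["mask"] for c in("side","top") for d in viewer.silhouettes("wedge",c)[:1]});show()
E
```

```text
(array([0.0018, 0.0057]), np.float64(0.0951))
 t19.12 st [-1.1000e-01  1.6039e+02  6.3920e+01] F [0.29 1.62 2.02] M [ 0.17  0.14 -0.05] g0.273
(array([-0.0001,  0.0005]), np.float64(0.0921))
 t19.68 st [ -0.38 183.8   79.46] F [-0.19 -0.55 -0.82] M [-0.04 -0.01 -0.04] g0.279
```

```bash
python3 - <<'E'
import cv2,numpy as np
a=cv2.imread("pics/o1_side.png")[165:260,200:350];b=cv2.imread("pics/side0.png")[165:260,200:350]
x=np.hstack([cv2.resize(i,None,fx=2.6,fy=4.2,interpolation=cv2.INTER_CUBIC) for i in(b,a)])
x=np.clip(x.astype(float)*1.6,0,255).astype(np.uint8)
cv2.imwrite("pics/cmp1.png",x)
d=np.load("m1.npz");print([(k,d[k].sum()) for k in d])
E
```

```text
[('side_wedge', np.int64(411)), ('top_wedge', np.int64(255))]
```

View pics/cmp1.png

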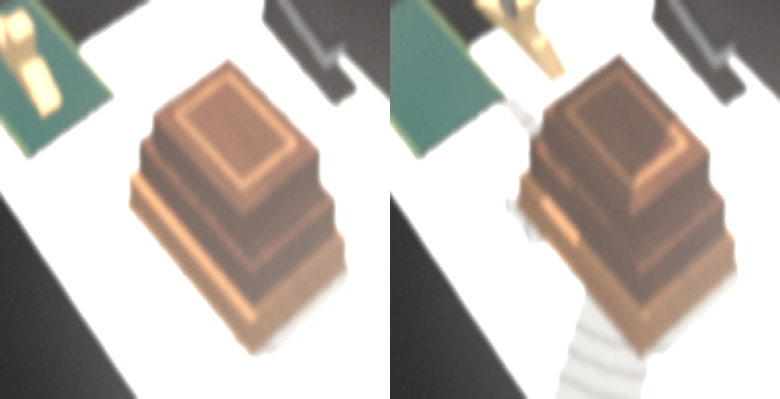

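```bash
python3 - <<'E'
from h import *
r=rot(TH)
robot.servo_line(list(st(0,185,125)),feed=250)
robot.servo_line(list(st(0,-195,125)),feed=300)
robot.servo_line(list(st(0,-190,40)),feed=200)
robot.servo_line(list(st(0,-186,21)),feed=80);robot.hold(.1);show()
v,l=guard("y",1,-186,-172,.8,4,fixed=21)
pl(l);robot.servo_line(list(st(0,v-6,21)),feed=60);show()
E
```

```text
t22.49 st [ 1.5000e-01 -1.8621e+02  2.1220e+01] F [-1.05 -0.3  -0.16] M [-0.1   0.06  0.01] g0.272
22.74 -185.20 -185.21 21.22 1.79 0.43 0.22
22.99 -184.40 -184.32 21.03 0.95 0.41 0.12
23.24 -183.60 -183.52 20.99 1.59 0.71 0.74
23.49 -182.80 -182.72 20.98 1.47 -0.07 -0.95
23.74 -182.00 -181.89 20.98 1.53 -0.79 -0.41
23.99 -181.20 -181.15 21.01 1.52 -0.10 -0.17
24.24 -180.40 -180.30 21.00 0.51 0.54 -0.72
24.49 -179.60 -179.52 21.00 0.03 -0.12 -0.31
24.74 -178.80 -178.68 20.97 1.11 0.14 0.02
24.99 -178.00 -178.15 21.03 -0.28 -0.02 -0.16
25.24 -177.20 -178.04 21.19 0.27 -2.96 0.60
25.49 -176.40 -177.93 21.35 0.37 -4.57 0.87
 t25.74 st [-1.5000e-01 -1.8178e+02  2.0740e+01] F [ 0.34  1.11 -0.42] M [-0.03  0.02 -0.02] g0.275
```

```bash
python3 - <<'E'
from h import *
robot.servo_line(list(st(0,-188,72)),feed=200)
robot.servo_line(list(st(0,-158,67)),feed=100)
robot.servo_line(list(st(0,-156.2,63.7)),feed=40);robot.hold(.1);show()
robot.servo_line(list(st(0,-147,63.7)),feed=40);show()
v=insert(-1,63.6,147,121.9,fmax=28);robot.hold(.1);show(v);print(tilt())
E
```

```text
t26.95 st [   0.28 -156.7    63.94] F [ 0.32 -0.95  1.51] M [ 0.01 -0.14 -0.06] g0.273
 t27.33 st [ 1.0000e-01 -1.4632e+02  6.3790e+01] F [-1.26  0.34  2.69] M [0.07 0.03 0.01] g0.273
27.58 146.00 146.20 63.74 -0.62 1.98 3.52 -0.21 0.10 0.04
27.83 145.00 145.57 63.80 -0.76 2.84 3.98 -0.65 0.01 0.01
28.08 144.00 144.31 63.74 0.19 3.75 4.49 -0.77 0.08 -0.03
28.33 143.00 143.57 63.83 -1.20 3.76 4.96 -0.88 -0.01 0.06
28.58 142.00 143.13 63.91 -0.01 5.46 5.49 -1.14 0.04 -0.00
28.83 141.00 142.77 64.01 -0.36 7.06 6.08 -1.47 -0.04 0.00
29.08 140.00 142.42 64.16 -0.95 7.27 6.81 -1.74 0.03 0.04
29.33 139.00 142.10 64.26 -0.82 9.30 4.80 -2.02 -0.00 0.06
29.58 138.00 141.82 64.38 -1.11 9.20 6.98 -2.35 -0.00 0.01
29.83 137.00 141.57 64.49 -1.18 11.97 6.65 -2.63 -0.02 0.05
30.08 136.00 141.33 64.58 -1.23 12.65 6.02 -3.04 -0.03 0.03
30.33 135.00 141.02 64.71 -1.17 13.60 5.78 -3.41 -0.04 0.04
30.58 134.00 140.15 64.71 -0.42 15.11 6.66 -3.37 -0.09 -0.02
30.83 133.00 139.11 64.72 -0.89 13.99 6.67 -3.44 -0.16 0.05
31.08 132.00 138.06 64.72 -1.13 14.98 6.36 -3.41 -0.18 -0.02
31.33 131.00 136.99 64.70 -
[... 385 characters left out ...]
 -0.20 0.02
33.08 124.00 134.01 65.29 -1.35 21.77 7.11 -5.12 -0.21 0.04
33.33 123.00 128.91 64.58 -1.39 14.83 5.47 -3.32 -0.26 -0.01
33.58 122.00 127.58 64.56 -0.17 13.95 5.12 -3.14 -0.20 0.01
33.83 121.00 126.51 64.56 0.01 13.71 5.25 -3.14 -0.21 0.02
34.08 120.00 125.44 64.51 -0.75 13.51 4.66 -3.13 -0.21 -0.03
34.33 119.00 124.46 64.51 -0.75 13.05 4.63 -3.18 -0.23 -0.04
34.58 118.00 123.41 64.52 -0.40 13.67 6.18 -3.07 -0.27 -0.02
34.83 117.00 122.38 64.50 -0.50 13.19 6.30 -3.12 -0.24 -0.04
35.08 116.00 121.39 64.52 -0.65 13.59 5.43 -3.12 -0.24 -0.02
116.0 t35.18 st [   0.63 -121.37   64.5 ] F [ -0.14 -13.09   6.5 ] M [-3.12 -0.23 -0.04] g0.271
(array([ 0.0032, -0.0066]), np.float64(0.0891))
```

```bash
python3 - <<'E'
from h import *
robot.servo_line(list(st(0,-158,63.9)),feed=80)
robot.servo_line(list(st(0,-175,125)),feed=200)
robot.servo_line(list(st(0,175,125)),feed=300)
robot.servo_line(list(st(0,160,67)),feed=150)
robot.servo_line(list(st(0,157.8,63.7)),feed=40);robot.hold(.1);show()
robot.servo_line(list(st(0,137,63.7)),feed=50);show()
v=insert(1,63.6,137,122.7,fmax=28);robot.hold(.1);show(v);print(tilt())
E
```

```text
t38.54 st [  0.44 157.91  64.26] F [-0.59  0.    0.55] M [-0.24 -0.14  0.02] g0.273
 t39.11 st [  0.33 135.81  63.83] F [ 0.42 -1.19  2.67] M [-0.53 -0.15  0.02] g0.275
39.36 136.00 135.83 63.73 -0.67 -1.45 5.05 -0.35 -0.12 -0.02
39.61 135.00 135.72 63.84 -0.50 0.73 5.39 -0.01 -0.09 0.03
39.86 134.00 135.54 63.92 0.05 2.20 5.91 0.42 0.08 -0.02
40.11 133.00 135.01 63.98 -0.03 3.86 4.98 0.69 0.15 -0.01
40.36 132.00 134.17 64.02 -0.13 3.89 5.82 0.72 0.18 0.08
40.61 131.00 133.32 64.06 -0.21 4.52 6.35 0.79 0.15 0.06
40.86 130.00 132.79 64.12 -0.29 5.54 6.42 1.01 0.22 0.04
41.11 129.00 132.42 64.18 -1.55 7.04 6.87 1.36 0.28 -0.03
41.36 128.00 132.11 64.27 -1.05 7.53 8.32 1.70 0.34 0.04
41.61 127.00 131.86 64.33 -0.60 9.43 8.08 2.01 0.42 -0.03
41.86 126.00 131.64 64.38 -1.44 10.73 7.19 2.40 0.33 -0.03
42.11 125.00 131.43 64.42 -1.05 11.07 7.64 2.79 0.46 -0.00
42.36 124.00 131.13 64.48 -1.08 14.09 8.08 3.16 0.47 -0.05
42.61 123.00 130.47 64.52 -2.21 14.98 7.43 3.34 0.50 0.01
42.86 122.00 129.42 64.52 -1.65 15.62 7.07 3.36 0.47 -0.05
43.11 121.00 128.39 64.51 -1.23 13.95 6.60 3.25 0.45 -0.02
43.36 120.00 127.33 64.49 -0.87 15.07 7.72 3.31 0.41 -0.05
43.61 119.00 126.27 64.51 -0.77 13.68 7.86 3.33 0.36 -0.01
43.86 118.00 125.26 64.50 -0.60 14.20 6.76 3.22 0.33 0.00
44.11 117.00 124.22 64.49 -0.29 13.88 6.93 3.27 0.37 -0.02
44.36 116.00 123.21 64.48 -1.24 14.87 8.11 3.27 0.36 0.04
44.61 115.00 122.18 64.48 -0.87 14.07 8.00 3.21 0.32 -0.03
115.0 t44.71 st [  0.62 122.18  64.48] F [-0.31 14.44  8.4 ] M [3.25 0.37 0.02] g0.274
(array([0.0016, 0.0076]), np.float64(0.0964))
```

```bash
python3 - <<'E'
from h import *
r=rot(.1)
robot.servo_line(list(st(0,160,63.9)),feed=80)
robot.servo_line(list(st(0,190,90)),feed=200);show()
p=[434.0,317.0]
robot.movep(p+[60],r)
robot.servo_line(p+[14],feed=100);robot.hold(.1)
o=show();b=o["contact_force"][2]
z=14
while z>8:
    z-=.7;robot.servo_line(p+[z],feed=20);o=robot.observe();f=o["contact_force"][2]-b
    print(round(z,1),np.round(o["tcp_pos"],2),round(f,2))
    if f>3: break
print(tilt())
grip(1.0);show("rel")
robot.servo_line(p+[80],feed=120)
robot.movep([300,480,200],rot(.6));show("end")
import cv2
for c in("side","top"):
    im=viewer.read_camera(c);cv2.imwrite(f"pics/e_{c}.png",im[:,:,::-1])
    np.save(f"e_{c}.npy",im)
E
python3 - <<'E'
import cv2,numpy as np
a=cv2.imread("pics/e_side.png")[140:260,160:360];b=cv2.imread("pics/e_top.png")[150:260,110:330]
cv2.imwrite("pics/e1.png",cv2.resize(a,None,fx=3.6,fy=3.6,interpolation=2));cv2.imwrite("pics/e2.png",cv2.resize(b,None,fx=3.6,fy=3.6,interpolation=2))
E
```

```text
t45.77 st [-1.5000e-01  1.8975e+02  8.9830e+01] F [-0.28  0.15 -1.52] M [-0.08  0.08  0.03] g0.272
 t47.14 st [-60.27 325.54  14.63] F [ 0.07 -0.6  -0.35] M [-0.05  0.05  0.01] g0.272
13.3 [434.15 317.26  13.69] 0.18
12.6 [433.97 317.06  12.64] -0.33
11.9 [433.95 316.95  11.82] -0.0
11.2 [433.98 316.95  11.12] 0.02
10.5 [433.98 316.94  10.45] -0.77
9.8 [433.95 316.98   9.75] -0.09
9.1 [434.07 317.07   9.42] 4.74
(array([0.0001, 0.0002]), np.float64(0.1))
rel t49.96 st [-60.95 325.44   9.11] F [-0.86  0.83 -0.56] M [-0.11  0.05 -0.03] g0.998
end t51.66 st [-178.42  498.15  198.86] F [ 0.15 -1.07  0.41] M [-0.08  0.03  0.02] g1.001
```

View pics/e1.png

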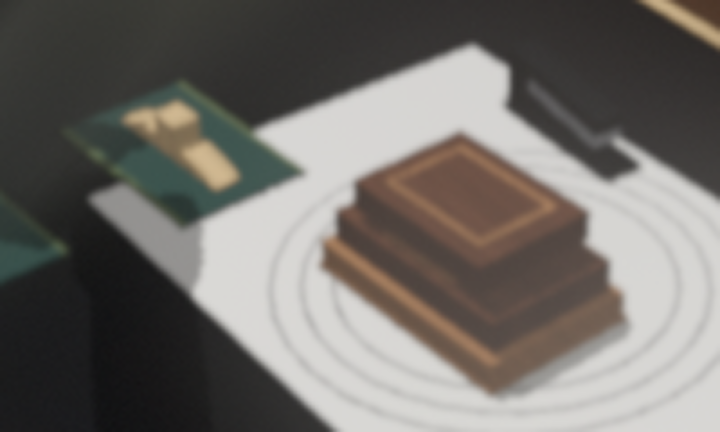

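View pics/e2.png

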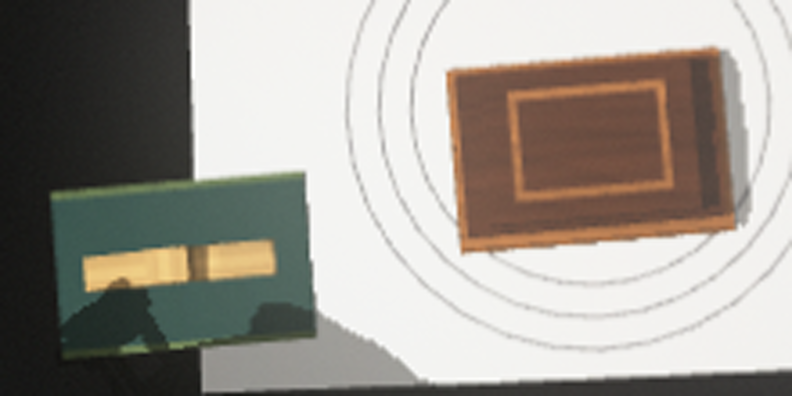

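```bash
python3 - <<'E'
import cv2,numpy as np
from fit import proj
from h import st,TH
a=cv2.imread("pics/side0.png",0).astype(np.float32);b=cv2.imread("pics/e_side.png",0).astype(np.float32)
def ecc(cx,cy,h=(9,7)):
    x,y=int(cx),int(cy);s=np.s_[y-h[1]:y+h[1]+1,x-h[0]:x+h[0]+1]
    W=np.float32([[1,0,0],[0,1,0]])
    cc,W=cv2.findTransformECC(a[s],b[s[0].start-0:s[0].stop,s[1]],W,cv2.MOTION_TRANSLATION,(3,200,1e-5),None,1);return W[:,2],cc
zt=58.5+30
for y in(55,40,0,-40,-55):
    P=np.array([st(0,y,zt),st(0,y,zt+1)]);u=proj(P,"side")
    try:
        w,cc=ecc(*u[0]);print(y,u[0].round(1),"shift",w.round(2),"cc%.3f"%cc,"px/mm",(u[1]-u[0]).round(3),"rise mm %.2f"%(w[1]/(u[1]-u[0])[1]))
    except cv2.error as e: print(y,"fail")
for nm,P in(("stand",st(-69,0,15)),("mat",[434,380,4]),("stand edge",st(-69,-80,15))):
    u=proj(np.array([P]),"side")[0];print(nm,ecc(*u))
E
```

```text
55 [277.5 187.5] shift [-0.01 -1.84] cc0.998 px/mm [-0.005 -0.296] rise mm 6.24
40 fail
0 fail
-40 [299.9 202.3] shift [-0.04 -1.76] cc0.993 px/mm [ 0.004 -0.302] rise mm 5.81
-55 fail
stand (array([0.0213131 , 0.01503602], dtype=float32), 0.9999391141364828)
mat (array([0.99289364, 0.7711158 ], dtype=float32), 0.9777887125169625)
stand edge (array([0.0203702 , 0.01702784], dtype=float32), 0.999927601559718)
```

```bash
python3 -c "
from h import *
robot.job_done();show()"
```

```text
the job is handed in; nothing more can be done
the job is handed in; nothing more can be done
```

The lid is open and level, with each end about 7 mm above its shut position. The wedge lies flat on the full-size green mat, and I handed the job in at about 52 s of the 72 s allowed.

I worked the lid in three insertions: left end to about 4.4 mm, right end to about 6.85 mm, then left end to about 7.1 mm.

- **Lead of one end over the other:** I had meant to stop the left end at about 3.2 mm. It hit a sticky spot near 3 mm and jumped to about 4.4 mm. The right end had started about 1 mm up, so the estimated lead peaked near 3.4 mm. That is inside the 4 mm limit, but closer to it than I intended.
- **Force on the lid:** The push along the wedge peaked at about 22 N, at the sticky spots. The hand kept clear of the lid.
- **Wedge slip:** I touched the wedge tip lightly to the stand's left end before the first insertion and its right end after it. The two touches agreed to about 0.1 mm, so the wedge had not slipped in the grip.
- **Final heights:** From the wedge depth, left is about 7.1 mm and right about 6.85 mm. Comparing the side-camera pictures gives about 6.8 and 6.65 mm, once my estimated starting rises are added. So the two methods differ by 0.2 to 0.3 mm. The camera comparison found a match at only two of the five points I tried along the lid.
- **Rest of the desk:** In the last picture crops the wedge is flat on the mat and the stapler, the only other item in the crop, looks unmoved. I did not check the phone or paperweight in the final pictures, but no move went near them.

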